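# Tag out the laser supply

## Robot

A 6-joint arm with a two-finger parallel gripper is mounted at the origin on the work surface. World frame = base frame: x ahead of the robot, y to its left, z up, the work surface at z = 0. Lengths are in m, angles in rad, forces in N, time in s.
With the tool pointing down it reaches from about 0.3 to 1 m from the base axis. Payload 5.1 kg.
Tool frame: the origin (TCP) lies on the centre line of the jaws, within the pads' length; the fingertips stand 17 mm ahead of it and the grasp point (between the pads) lies 2 mm behind it; z points along the fingers, y is the line along which they close (so a half turn about z gives the same grasp; the last joint's range is limited). The gripper opens to 95 mm and grips with 3 to 60 N. Pads are 20 mm wide; open, the fingers measure 119 mm over their backs; the gripper's body (75 mm by 180 mm) begins 59 mm behind the grasp point.
Start: joints at [-1.424, 0.124, 1.65, -0, 1.367, -0.083], TCP at [0.148, -0.633, 0.232] pointing down, gripper open.
Joint ranges: [-2.61, 2.61], [-1.02, 2.33], [0.03, 2.71], [-1.35, 4.49], [0.32, 2.68], [-2.91, 2.91]. Speed limits (rad/s): [2.57, 2.57, 3.14, 3.14, 3.14, 3.14].

## Interface

Orientations are given as a 3x3 rotation matrix whose columns are the frame's x, y, z axes.
In Python, from bench import bot, optics, workorder gives the robot as it stands.
- The arm moves only by the tool send_rows, never from a script. Its argument "plan" is a list of rows, each a list of 7 numbers: the turn, a rotation vector about the tool's x, y, z in degrees, then the shift along the tool's x, y, z in cm, then the finger opening in cm, from 0 to 9.51. In form: [[rx, ry, rz, tx, ty, tz, grip], ...]. A call has exactly 10 rows; each row shifts and turns the commanded pose from where the row before left it, along the tool's axes as they then stand; what a row does not reach is not made up. A row lasts 1/8 s, in which the tool goes at most 62.5 mm and 10.7 degrees, less where a joint would pass 70% of its speed; a pose out of reach is approached as far as the arm can. A call with a gripper value outside its range is refused whole. The fingers move at their own pace and stop on an object; "force" is the grip in N (left out, the last holds). Time passes only in rows, so rows that do not move let the fingers close, or fill a call up. It gives the time, the measured TCP pose, the force, the opening and the grip force at its end, in the units of the state.
- bot.sense(): the state, without advancing time (a new reading comes with each control period).
- optics.get_image(name): name is "scene" or "top" or "wrist"; returns the picture (420x560x3 uint8, blue, green, red); there is no depth.
- optics.camera_model(name): a dict with "fx", "fy", "cx", "cy" (pixels), "distortion" ([k1, k2, p1, p2, k3] as OpenCV has them; the pictures are not rectified), "world_to_cam" (4x4, takes a point from world to camera coordinates); the wrist camera has in their place "T_tool_cam" (4x4, takes a point from camera to tool coordinates, whose origin is the TCP and whose axes are the flange's). Camera axes: x right, y down, z forward; pixel columns grow to the right and rows downward; lengths in m; the calibration is good to about 2 mm. A picture is of the moment at which its call begins: read the wrist's pose just before it. camera_model takes no time and is no camera call.
- workorder.close_job(): hands the job in; it is judged then, once.
The state is a dict: "time_s": time; "joint_pos": joint angles; "qvel": joint speeds; "joint_efforts": joint torques, N m; "eef_pos": TCP position; "ee_rot": TCP orientation; "wrist_force": force on the tool from outside, world axes, zero at the start; "torque": the same for the moment, N m; "opening": finger opening in m; "grasp_force": force on a finger pad.
Only numpy, scipy, OpenCV 4.12 (cv2) and the standard library are available. Lean on these libraries where they do the work, as an engineer would, in place of code of your own. Each camera call takes 0.05 s, during which the arm holds its last target. There are 200 camera calls.

## Task

Take the laser's supply out of service: on the grey isolator box, first slide the orange lock bar by its black knob as far as it goes, clear of the red lever, then swing the lever all the way over to the black OFF mark. After that, take the red tag out of the rack and hang it by its slot on the box's steel hook together with the blue tag, and let go. Leave the blue tag hanging, the yellow tag in the rack and the other things on the bench undisturbed.

Things in the scene. Friction and masses are not known exactly. Their poses are not given: they have to be found in the camera images.
- isolator: Grey steel isolator box, 200 (x) x 300 (y) x 100 mm high, cover up, fixed; origin under its centre, z up, -x faces roughly the robot. On the cover a yellow plate (red lever; green ON mark at its +x end, black OFF mark at its -x end) and two guide brackets for the lock bar, 56 mm high, at y -32 and +10, x -12 to 22. Tag hook 55 mm outside its +y wall. Its points have the box's axes.
- lock_bar (a joint): Travel of the orange lock bar (20 x 161 x 10 mm, along the box's y, its axis 145 mm above the bench): 0 = locked, its end across the lever's path; 0.045 m = fully withdrawn towards the box's -y. About 2 N of friction, no spring; it stays where it is left. The lever is free once it has moved about 25 mm.
- lock_knob (a point): Centre of the top of the black knob on the lock bar: round, 22 mm across, standing 29 mm above the bar's top face (narrower neck, 17 mm, near its foot). It moves with the bar, towards the box's -y to unlock. Its top is 179 mm above the bench.
- lever (a joint): Angle of the red lever: 0 = ON, leaning 0.6 rad from upright towards the box's +x; 1.2 rad = OFF at its stop, leaning 0.6 rad towards the box's -x. It swings in the box's x-z plane and stays where it is left (0.3 N m of friction, 3 to 4 N at the grip). With the lock bar in, it gives about 0.05 rad, then stops hard against the bar.
- lever_pivot (a point): The lever's pivot axis (along the box's y), 105 mm above the bench.
- lever_tip (a point): Centre of the end face of the lever's red grip, 96 mm from the pivot. The grip is 20 mm (swing direction) x 26 mm (box's y) and 45 mm long, on a steel flat 12 x 20 mm.
- hook_root (a point): Axis of the tag hook at its root: a level round steel rod 8 mm in diameter that runs from here 136 mm along the box's -x, 165 mm above the bench, then turns up by 11 mm at its free end. Behind the root is a flat steel upright, 26 mm wide, up to 178 mm above the bench.
- hook_tip (a point): Free end of the tag hook, on the line of the rod's axis, 141 mm from the root; the upturned end above it reaches 15 mm above the axis.
- red_tag: Red tag to hang up: rigid plate 5 mm thick (its x), alike on both faces, 130 mm high (z): lower part 64 wide (y), 76 high; then a neck 48 wide with a slot 24 wide, 30 high; on top a solid tab 48 wide, 24 high. About 60 g. Origin: middle of its lower edge. It starts upright in one of the two slots of the rack, which holds its lowest 26 mm with 1.5 mm play each side.
- red_tag_eye (a point): Middle of the upper edge of the red tag's slot, 106 mm above its lower edge, 24 mm below its upper edge. When it hangs, this edge rests on the hook's rod.
- yellow_tag: A yellow tag of the same shape in the other slot of the rack, 75 mm from the red one. Leave it in the rack.
- blue_tag: A blue tag of the same shape, already hanging on the tag hook near its root. Leave it hanging.
- blue_tag_eye (a point): Middle of the upper edge of the blue tag's slot, which rests on the hook's rod.
- tag_rack: Grey plastic tag rack on the bench, 130 (x) x 84 (y) x 34 mm high, origin at the centre of its underside, with two slots across it at x = -37.5 and +37.5 mm; the slot floor is 8 mm above the bench. It cannot move.
- dropper_bottle: Small amber bottle with a black cap, 28 mm across, 62 mm high, standing near the rack; origin at its base.
- slide_box: Blue and white slide box lying on the bench, 87 x 102 x 34 mm; origin at the centre of its underside.
Not all that is in view belongs to the job. What is shaped like the blue_tag but green is not meant.

How it is judged:
By the outcome, as a careful person would: the job done as asked, in the order asked, and still so for the second after the job is handed in, with the robot touching nothing.
It also fails if it takes over 69 s, if anything falls off the work surface, if the arm or the gripper's body presses on something with over 40 N, if the wrist force passes 120 N, or if a joint passes its speed limit or range.

## Working session

There is one attempt and no reset: what is moved stays moved. The work goes in short steps, Python scripts to look and compute and a tool call to move; the robot and the scene stay as the last step left them, time stands still between calls to the robot, and variables do not carry over. Pictures are saved under pics/ and viewed, at most 10 in all, crops included, and the job is handed in when it is done.

Besides the shell and the picture viewer there is one more tool, called after "Emit:" by a JSON object that holds its "op" and its "data". send_rows: Moves the arm, as the interface text tells. Its arguments: {"type":"object","properties":{"plan":{"type":"array"},"force":{"type":"number"}},"required":["plan"]}

```bash
mkdir -p pics
cat > h.py <<'E'
import numpy as np,cv2
from bench import bot,optics,workorder
def cam(n):
    m=optics.camera_model(n);K=np.array([[m['fx'],0,m['cx']],[0,m['fy'],m['cy']],[0,0,1.]]);d=np.array(m['distortion'],float)
    if n=='wrist':
        s=bot.sense();T=np.eye(4);T[:3,:3]=np.array(s['ee_rot']);T[:3,3]=s['eef_pos'];W=T@np.array(m['T_tool_cam'])
    else: W=np.linalg.inv(np.array(m['world_to_cam']))
    return K,d,W
def ray(c,p):
    K,d,W=c;u=cv2.undistortPoints(np.array([[p]],float),K,d)[0,0]
    v=W[:3,:3]@np.array([u[0],u[1],1]);return W[:3,3],v/np.linalg.norm(v)
def onz(c,p,z):
    o,v=ray(c,p);return o+v*(z-o[2])/v[2]
def tri(*cp):
    A=np.zeros((3,3));b=np.zeros(3)
    for c,p in cp:
        o,v=ray(c,p);M=np.eye(3)-np.outer(v,v);A+=M;b+=M@o
    return np.linalg.solve(A,b)
def proj(c,P):
    K,d,W=c;E=np.linalg.inv(W);return cv2.projectPoints(np.atleast_2d(P).astype(float),cv2.Rodrigues(E[:3,:3])[0],E[:3,3],K,d)[0][:,0]
E
python3 - <<'E'
from h import *
for n in('scene','top','wrist'):
    c=cam(n);im=optics.get_image(n);cv2.imwrite(f'pics/{n}0.png',im)
    print(n,c[2].round(3).tolist(),c[0].round(0).tolist())
a=cv2.imread('pics/scene0.png');b=cv2.imread('pics/top0.png')
s=bot.sense();print(s['time_s'],np.round(s['ee_rot'],3).tolist())
E
```

```text
scene [[0.26, 0.833, -0.488, 1.169], [0.966, -0.228, 0.125, -0.186], [-0.007, -0.503, -0.864, 1.086], [0.0, 0.0, 0.0, 1.0]] [[440.0, 0.0, 279.0], [0.0, 440.0, 220.0], [0.0, 0.0, 1.0]]
top [[-0.028, -0.994, 0.102, 0.464], [-1.0, 0.028, 0.002, -0.04], [-0.005, -0.102, -0.995, 1.683], [0.0, 0.0, 0.0, 1.0]] [[542.0, 0.0, 282.0], [0.0, 542.0, 213.0], [0.0, 0.0, 1.0]]
wrist [[0.228, -0.93, -0.289, 0.23], [-0.974, -0.218, -0.065, -0.614], [-0.002, 0.296, -0.955, 0.383], [0.0, 0.0, 0.0, 1.0]] [[327.0, 0.0, 282.0], [0.0, 327.0, 209.0], [0.0, 0.0, 1.0]]
0.15 [[0.974, 0.228, -0.0], [0.228, -0.974, 0.002], [0.0, -0.002, -1.0]]
```

View pics/scene0.png

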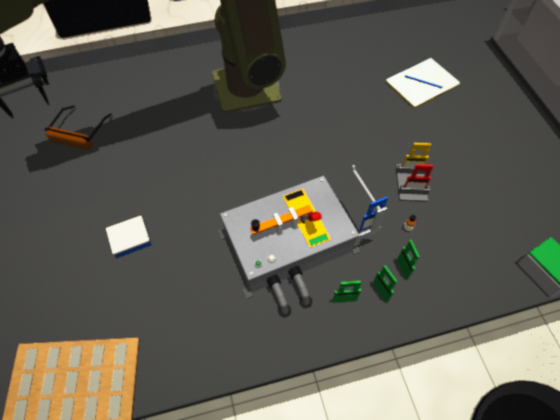

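View pics/top0.png

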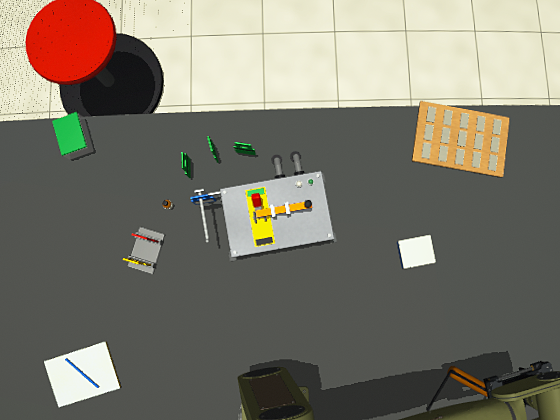

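The isolator box is at top-image pixels (220–336, 173–258), with the black knob at (307,204), the red lever at (257,199) and the hook at about (207,240). The rack is near (146,250), with the red tag at (147,237) and the yellow one at (138,262). The three green tags at (187,163), (212,148) and (244,148) are distractors. I'll enlarge this area and measure.

Run:
```python
from h import *
a=cv2.imread('pics/scene0.png');b=cv2.imread('pics/top0.png')
t=cv2.resize(b[160:280,115:345],None,fx=3.4,fy=3.4,interpolation=cv2.INTER_CUBIC)[:300*2]
cv2.imwrite('pics/topc.png',t)
s=cv2.resize(a[130:290,205:445],None,fx=3.3,fy=3.3,interpolation=cv2.INTER_CUBIC);cv2.imwrite('pics/scenec.png',s)
for n,im in(('top',b),('scene',a)):
    hsv=cv2.cvtColor(im,cv2.COLOR_BGR2HSV);H,S,V=cv2.split(hsv)
    for nm,m in dict(red=((H<6)|(H>174))&(S>150)&(V>80),orange=(H>7)&(H<19)&(S>150)&(V>100),yellow=(H>22)&(H<34)&(S>150)&(V>90),blue=(H>100)&(H<125)&(S>150)&(V>60),green=(H>45)&(H<75)&(S>120)).items():
        cs=cv2.findContours(m.astype(np.uint8),cv2.RETR_EXTERNAL,cv2.CHAIN_APPROX_NONE)[0]
        for c in cs:
            if 8<cv2.contourArea(c)<900: 
                r=cv2.minAreaRect(c);print(n,nm,cv2.contourArea(c),np.round(cv2.boxPoints(r),1).tolist())
```

```text
top red 15.5 [[130.8000030517578, 234.6999969482422], [131.3000030517578, 232.6999969482422], [146.3000030517578, 236.8000030517578], [145.8000030517578, 238.8000030517578]]
top red 80.0 [[251.10000610351562, 194.1999969482422], [258.3999938964844, 192.39999389648438], [261.5, 205.10000610351562], [254.1999969482422, 206.89999389648438]]
top orange 112.5 [[449.5, 375.79998779296875], [451.29998779296875, 372.5], [487.5, 392.29998779296875], [485.70001220703125, 395.6000061035156]]
top orange 94.5 [[452.70001220703125, 370.29998779296875], [454.6000061035156, 366.8999938964844], [485.29998779296875, 383.5], [483.5, 386.8999938964844]]
top orange 14.5 [[162.6999969482422, 205.89999389648438], [165.39999389648438, 199.0], [171.10000610351562, 201.1999969482422], [168.3000030517578, 208.10000610351562]]
top yellow 23.0 [[122.5999984741211, 259.5], [123.4000015258789, 256.5], [138.60000610351562, 260.8999938964844], [137.8000030517578, 263.79998779296875]]
top yellow 458.5 [[244.8000030517578, 190.0], [264.6000061035156, 186.5], [274.6000061035156, 243.0], [254.6999969482422, 246.5]]
top 
[... 3218 characters left out ...]
61035156, 230.5]]
scene green 415.5 [[333.0, 280.0], [360.0, 280.0], [360.0, 301.0], [333.0, 301.0]]
scene green 462.0 [[367.3999938964844, 277.1000061035156], [385.0, 264.29998779296875], [403.20001220703125, 289.20001220703125], [385.5, 302.1000061035156]]
scene green 446.0 [[391.20001220703125, 270.6000061035156], [407.3999938964844, 238.1999969482422], [424.6000061035156, 246.8000030517578], [408.3999938964844, 279.20001220703125]]
scene green 751.0 [[528.5, 252.5], [548.0, 233.0], [578.5, 263.5], [559.0, 283.0]]
scene green 74.0 [[308.8999938964844, 239.8000030517578], [325.1000061035156, 233.3000030517578], [327.1000061035156, 238.1999969482422], [310.8999938964844, 244.6999969482422]]
```

View pics/topc.png

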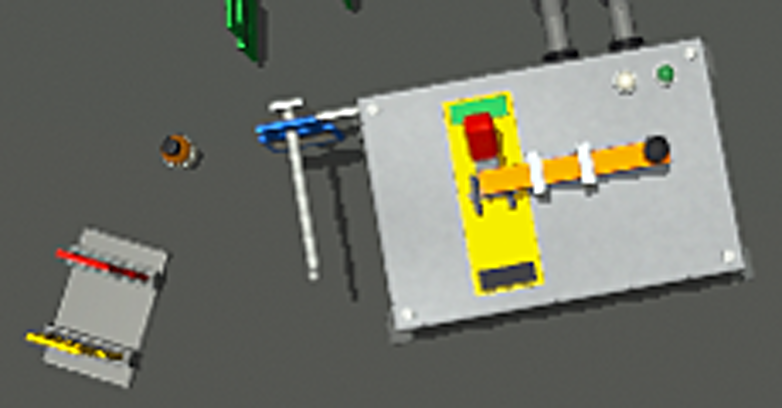

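View pics/scenec.png

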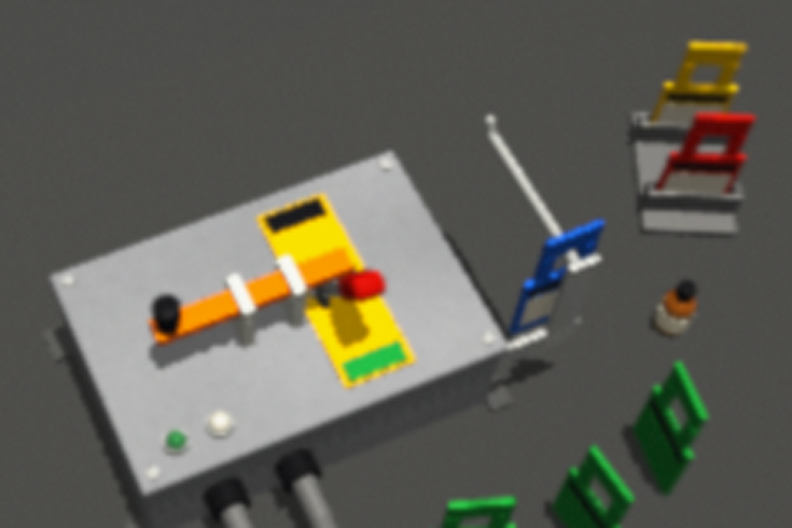

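Run:
```python
from h import *
T=cam('top');S=cam('scene')
t=lambda x,y:(115+(x+.5)/3.4-.5,160+(y+.5)/3.4-.5)
s=lambda x,y:(205+(x+.5)/3.3-.5,130+(y+.5)/3.3-.5)
box_t=[(358,100),(702,40),(745,272),(397,330)];box_s=[(507,347),(145,493),(50,276),(393,152)]
P=np.array([onz(T,t(*p),.1) for p in box_t]);Q=np.array([onz(S,s(*p),.1) for p in box_s])
print('box',P.round(3).tolist(),Q.round(3).tolist())
for P_ in(P,Q):
    c=P_.mean(0);y=(P_[0]+P_[3]-P_[1]-P_[2])[:2];x=(P_[0]+P_[1]-P_[2]-P_[3])[:2];print(c.round(4),np.degrees(np.arctan2(-y[0],y[1])),np.degrees(np.arctan2(x[1],x[0])),np.linalg.norm(y)/2,np.linalg.norm(x)/2)
for nm,a,b,z in[('knob',(656,148),(167,300),.179),('hooktip',(313,276),(490,121),.175),('root',(291,110),(575,262),.165),('levertip',(478,128),(365,284),.18)]:
    print(nm,tri((T,t(*a)),(S,s(*b))).round(4),onz(T,t(*a),z).round(4),onz(S,s(*b),z).round(4))
R=np.array([onz(T,t(*p),.034) for p in[(87,228),(168,250),(132,386),(45,360)]]);print('rack',R.round(4).tolist(),R.mean(0))
e=np.array([onz(T,t(58,253),.138),onz(T,t(113,268),.138),onz(S,s(697,114),.138),onz(S,s(754,117),.138)]);print('tag top',e.round(4).tolist())
s_=bot.sense();print(np.round(s_['eef_pos'],4))
```

```text
box [[0.703, 0.144, 0.1], [0.748, -0.157, 0.1], [0.544, -0.187, 0.1], [0.503, 0.113, 0.1]] [[0.706, 0.141, 0.1], [0.751, -0.156, 0.1], [0.55, -0.187, 0.1], [0.507, 0.114, 0.1]]
[ 0.6247 -0.0218  0.1   ] 8.094176891506597 8.459980461944657 0.303569540951526 0.20396626442251917
[ 0.6285 -0.022   0.1   ] 8.333374961176297 8.292830865321577 0.302070483808503 0.20222009021646248
knob [ 0.6441 -0.1096  0.1828] [ 0.6445 -0.1102  0.179 ] [ 0.6421 -0.1089  0.179 ]
hooktip [0.5474 0.1746 0.1729] [0.5473 0.1744 0.175 ] [0.5488 0.1736 0.175 ]
root [0.6859 0.1912 0.1715] [0.6869 0.1923 0.165 ] [0.6825 0.1937 0.165 ]
levertip [0.6655 0.035  0.1758] [0.6652 0.0356 0.18  ] [0.6676 0.0331 0.18  ]
rack [[0.6039, 0.4005, 0.034], [0.582, 0.326, 0.034], [0.4603, 0.3601, 0.034], [0.4853, 0.44, 0.034]] [0.53285847 0.38166052 0.034     ]
tag top [[0.5744, 0.398, 0.138], [0.5605, 0.3504, 0.138], [0.5615, 0.3546, 0.138], [0.5766, 0.3986, 0.138]]
[ 0.148  -0.6324  0.2307]
```

The crops confirm it: the knob is at topc (656,148), the lever grip at (478,128), the hook tip at (313,276), the blue tag on the hook at (300,133), and the red tag in the rack's +x slot at (86,261). The green tags stand loose on the bench, so they don't fit the description. The box yaw is about 8.3°. I'll head for the knob.

Emit:
{"op": "send_rows", "data": {"plan": [[0,0,4.9,0,0,0,5],[0,0,0,4.4,-3.5,-0.2,5],[0,0,0,4.4,-3.5,-0.2,5],[0,0,0,4.4,-3.5,-0.2,5],[0,0,0,4.4,-3.5,-0.2,5],[0,0,0,4.4,-3.5,-0.2,5],[0,0,0,4.4,-3.5,-0.2,5],[0,0,0,4.4,-3.5,-0.2,5],[0,0,0,4.4,-3.5,-0.2,5],[0,0,0,4.4,-3.5,-0.2,5]], "force": 20}}

```text
time_s: 1.4
eef_pos: [0.4955, -0.2626, 0.2495]
ee_rot: [[0.99, 0.144, -0.0], [0.144, -0.99, -0.0], [-0.0, 0.0, -1.0]]
wrist_force: [0.1, -0.2, 0.1]
opening: 0.0503
grasp_force: 0.0
```

```bash
cat > d.py <<'E'
import sys
from h import *
# usage: d.py x y z yawdeg -> remaining turn and shift (cm, axes after the turn)
def d(x,y,z,yaw):
    s=bot.sense();R=np.array(s['ee_rot']);p=np.array(s['eef_pos']);cy=np.degrees(np.arctan2(R[1,0],R[0,0]))
    a=np.radians(yaw);D=np.array([x,y,z])-p
    print('t',round(s['time_s'],2),'p',p.round(4),'yaw',round(cy,2),'tilt',R[2].round(4),'q6',round(s['joint_pos'][5],2),'F',np.round(s['wrist_force'],1),'| rz',round(cy-yaw,2),'shift cm',(100*np.array([D[0]*np.cos(a)+D[1]*np.sin(a),D[0]*np.sin(a)-D[1]*np.cos(a),-D[2]])).round(2))
if __name__=='__main__': d(*map(float,sys.argv[1:5]))
E
python3 d.py .6435 -.1095 .25 8.3
```

```text
t 1.4 p [ 0.4955 -0.2626  0.2495] yaw 8.27 tilt [-1.e-04  0.e+00 -1.e+00] q6 0.84 F [ 0.1 -0.2  0.1] | rz -0.03 shift cm [ 16.85 -13.02  -0.05]
```

Emit:
{"op": "send_rows", "data": {"plan": [[0,0,0,4.2,-3.25,0,5],[0,0,0,4.2,-3.25,0,5],[0,0,0,4.2,-3.25,0,5],[0,0,0,4.2,-3.25,0,5],[0,0,0,0,0,0,5],[0,0,0,0,0,0,5],[0,0,0,0,0,0,5],[0,0,0,0,0,0,5],[0,0,0,0,0,0,5],[0,0,0,0,0,0,5]]}}

```text
time_s: 2.65
eef_pos: [0.642, -0.1118, 0.2498]
ee_rot: [[0.99, 0.143, 0.0], [0.143, -0.99, -0.0], [0.0, 0.0, -1.0]]
wrist_force: [1.3, -0.5, 0.4]
opening: 0.05
grasp_force: 0.0
```

```bash
python3 d.py .6435 -.1095 .173 8.3
python3 - <<'E'
from h import *
c=cam('wrist');im=optics.get_image('wrist');cv2.imwrite('pics/w1.png',im);np.savez('pics/w1.npz',K=c[0],d=c[1],W=c[2])
E
```

```text
t 2.65 p [ 0.642  -0.1118  0.2498] yaw 8.23 tilt [ 2.e-04  1.e-04 -1.e+00] q6 1.17 F [ 1.3 -0.5  0.4] | rz -0.07 shift cm [ 0.18 -0.21  7.68]
```

View pics/w1.png

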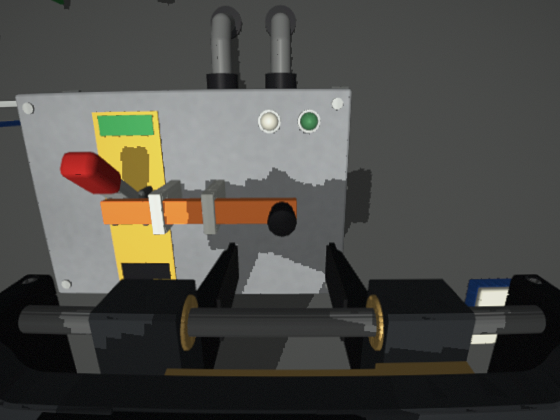

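The wrist view shows the knob top at (283,212), the lever grip end at about (80,158), and the box's far corners at (20,95) and (349,90).

Run:
```python
from h import *
f=np.load('pics/w1.npz');c=(f['K'],f['d'],f['W']);im=cv2.imread('pics/w1.png')
for n,p,z in[('knob',(283,212),.179),('c1',(20,95),.1),('c2',(349,90),.1),('c3',(346,293),.1),('levtip',(80,159),.184)]:print(n,onz(c,p,z).round(4))
T=cam('top');print(onz(T,(307.5,203.8),.179))
print(proj(c,[[.6435,-.1095,.179]]))
```

```text
knob [ 0.6548 -0.1113  0.179 ]
c1 [0.7058 0.1369 0.1   ]
c2 [ 0.7493 -0.1563  0.1   ]
c3 [ 0.5503 -0.1943  0.1   ]
levtip [0.6741 0.0314 0.184 ]
[ 0.64276649 -0.10993019  0.179     ]
[[278.29264397 226.33696288]]
```

Emit:
{"op": "send_rows", "data": {"plan": [[0,0,0,0.3,-0.15,1.5,5],[0,0,0,0,0,2,5],[0,0,0,0,0,2,5],[0,0,0,0,0,1.5,5],[0,0,0,0,0,0.7,5],[0,0,0,0,0,0,0],[0,0,0,0,0,0,0],[0,0,0,0,0,0,0],[0,0,0,0,0,0,0],[0,0,0,0,0,0,0]], "force": 15}}

```text
time_s: 3.95
eef_pos: [0.6455, -0.11, 0.1737]
ee_rot: [[0.99, 0.144, 0.002], [0.144, -0.99, -0.001], [0.002, 0.001, -1.0]]
wrist_force: [1.1, -1.6, 1.6]
opening: 0.0217
grasp_force: 15.0
```

Gripped at 21.7 mm, which matches the knob. Next I'll slide along tool +y (box -y).

Emit:
{"op": "send_rows", "data": {"plan": [[0,0,0,0,0.6,0,0],[0,0,0,0,0.6,0,0],[0,0,0,0,0.6,0,0],[0,0,0,0,0.6,0,0],[0,0,0,0,0.6,0,0],[0,0,0,0,0.6,0,0],[0,0,0,0,0.5,0,0],[0,0,0,0,0.4,0,0],[0,0,0,0,0.2,0,0],[0,0,0,0,0,0,0]]}}

```text
time_s: 5.2
eef_pos: [0.6516, -0.1504, 0.1733]
ee_rot: [[0.99, 0.144, -0.002], [0.144, -0.989, 0.012], [0.0, -0.012, -1.0]]
wrist_force: [-3.2, 17.3, 8.2]
opening: 0.0213
grasp_force: 15.0
```

Emit:
{"op": "send_rows", "data": {"plan": [[0,0,0,0,0.2,0,0],[0,0,0,0,0.2,0,0],[0,0,0,0,0.2,0,0],[0,0,0,0,0,0,0],[0,0,0,0,0,0,0],[0,0,0,0,0,0,0],[0,0,0,0,0,0,0],[0,0,0,0,0,0,0],[0,0,0,0,0,0,0],[0,0,0,0,0,0,0]]}}

```text
time_s: 6.45
eef_pos: [0.6518, -0.152, 0.173]
ee_rot: [[0.989, 0.145, -0.004], [0.145, -0.989, 0.02], [-0.001, -0.02, -1.0]]
wrist_force: [-5.6, 29.8, 11.6]
opening: 0.0243
grasp_force: 15.0
```

```bash
python3 d.py .6516 -.1504 .173 8.3
python3 - <<'E'
from h import *
im=optics.get_image('top')
hsv=cv2.cvtColor(im,cv2.COLOR_BGR2HSV)
s=optics.get_image('scene')
a=cv2.resize(s[170:270,205:345],None,fx=4,fy=4,interpolation=cv2.INTER_CUBIC)
cv2.imwrite('pics/s2.png',a)
E
```

```text
t 6.45 p [ 0.6518 -0.152   0.173 ] yaw 8.36 tilt [-0.0013 -0.0203 -0.9998] q6 1.1 F [-5.6 29.8 11.6] | rz 0.06 shift cm [ 0.   -0.16 -0.  ]
```

View pics/s2.png

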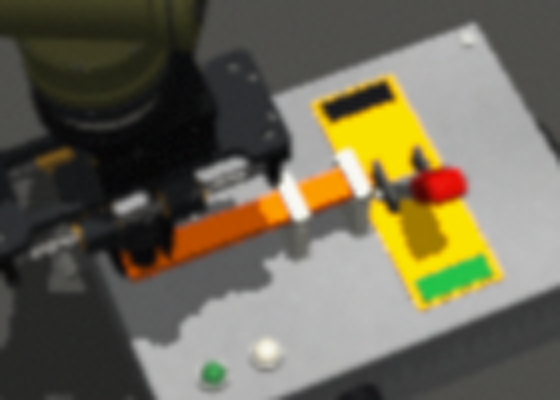

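The bar is at its hard stop: force is up to 30 N with no further travel, and its end is clear of the lever at the bracket (crop 360,180). I'll relax the push, open and lift.

Emit:
{"op": "send_rows", "data": {"plan": [[0,0,0,0,-0.4,0,0],[0,0,0,0,-0.4,0,0],[0,0,0,0,0,0,6],[0,0,0,0,0,0,6],[0,0,0,0,0,0,6],[0,0,0,0,0,0,6],[0,0,0,0,0,-2,6],[0,0,0,0,0,-4,6],[0,0,0,0,0,-3,6],[0,0,0,0,0,0,6]]}}

```text
time_s: 7.8
eef_pos: [0.6533, -0.1548, 0.2683]
ee_rot: [[0.99, 0.144, 0.008], [0.144, -0.99, -0.003], [0.008, 0.004, -1.0]]
wrist_force: [0.6, -0.9, 0.9]
opening: 0.06
grasp_force: 0.0
```

Run:
```python
from h import *
from d import d
t=np.radians(8.3);ex=np.array([np.cos(t),np.sin(t)]);ey=np.array([-np.sin(t),np.cos(t)])
c=np.array([.627,-.022])
# lever tip from wrist and top/scene earlier
for p in([.6655,.035],[.6741,.0314],[.6452,-.1105]):
    q=np.array(p)-c;print(q@ex,q@ey)
f=np.load('pics/w1.npz');w=(f['K'],f['d'],f['W'])
for p,z in[((111,116),.1015),((152,116),.1015),((123,272),.1015),((165,272),.1015)]:
    q=onz(w,p,z)[:2]-c;print('marks',q@ex,q@ey)
im=cv2.imread('pics/w1.png');H,S,V=cv2.split(cv2.cvtColor(im,cv2.COLOR_BGR2HSV));m=((H<6)|(H>174))&(S>150)&(V>60)
ys,xs=np.nonzero(m);k=(xs<200)&(ys<260);print(xs[k].min(),xs[k].max(),ys[k].min(),ys[k].max())
d(.66,.03,.24,8.3)
```

```text
0.046325046336210776 0.050845256238393796
0.05431528579860046 0.046041500069137126
0.005233845572469109 -0.09020031519082151
marks 0.08074930899511558 0.062257581760768406
marks 0.08022804870214899 0.024680687115871902
marks -0.07560129532293282 0.07378490346382086
marks -0.07524559893369673 0.02937011979382234
61 120 153 192
t 7.8 p [ 0.6533 -0.1548  0.2683] yaw 8.26 tilt [ 0.0077  0.0039 -1.    ] q6 1.11 F [ 0.6 -0.9  0.9] | rz -0.04 shift cm [  3.33 -18.19   2.83]
```

```bash
python3 d.py .6636 .0319 .168 8.3
```

```text
t 7.8 p [ 0.6533 -0.1548  0.2683] yaw 8.26 tilt [ 0.0077  0.0039 -1.    ] q6 1.11 F [ 0.6 -0.9  0.9] | rz -0.04 shift cm [  3.72 -18.33  10.03]
```

Emit:
{"op": "send_rows", "data": {"plan": [[0,0,0,0.9,-4.5,0,6],[0,0,0,0.9,-4.6,0,6],[0,0,0,0.9,-4.6,0,6],[0,0,0,1.0,-4.6,0,6],[0,0,0,0,0,2,6],[0,0,0,0,0,0,6],[0,0,0,0,0,0,6],[0,0,0,0,0,0,6],[0,0,0,0,0,0,6],[0,0,0,0,0,0,6]]}}

```text
time_s: 9.05
eef_pos: [0.6619, 0.032, 0.2431]
ee_rot: [[0.99, 0.143, 0.001], [0.143, -0.99, -0.0], [0.001, 0.0, -1.0]]
wrist_force: [0.2, 0.5, 1.1]
opening: 0.0601
grasp_force: 0.0
```

Run:
```python
from h import *
from d import d
d(.6636,.0319,.168,8.3)
c=cam('wrist');im=optics.get_image('wrist');cv2.imwrite('pics/w3.png',im)
H,S,V=cv2.split(cv2.cvtColor(im,cv2.COLOR_BGR2HSV));m=(((H<6)|(H>174))&(S>150)&(V>50)).astype(np.uint8)
for k in cv2.findContours(m,0,1)[0]:
    if cv2.contourArea(k)>100:print(cv2.boundingRect(k),cv2.contourArea(k))
t=np.radians(8.3);ex=np.array([np.cos(t),np.sin(t),0]);ey=np.array([-np.sin(t),np.cos(t),0]);o=np.array([.627,-.022,0])
b=lambda x,y,z:o+x*ex+y*ey+[0,0,z]
import math
print('pred tip corners',proj(c,[b(.054+sx*.0083,.048+sy,.184-sx*.0056) for sx in(-1,1) for sy in(-.013,.013)]).round(0).tolist())
```

```text
t 9.05 p [0.6619 0.032  0.2431] yaw 8.24 tilt [ 6.e-04  1.e-04 -1.e+00] q6 1.39 F [0.2 0.5 1.1] | rz -0.06 shift cm [0.17 0.03 7.51]
(262, 210, 36, 35) 1071.0
pred tip corners [[301.0, 233.0], [262.0, 233.0], [300.0, 205.0], [263.0, 205.0]]
```

View pics/w3.png

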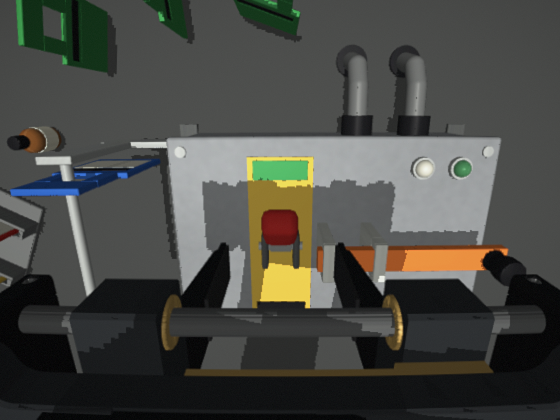

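The lever grip is at pixels (262–298, 210–245), within about 3 mm of the prediction. The lock bar is fully withdrawn. I'll descend and grip lightly.

Emit:
{"op": "send_rows", "data": {"plan": [[0,0,0,0,0.1,1.5,6],[0,0,0,0,0,2,6],[0,0,0,0,0,2,6],[0,0,0,0,0,1.5,6],[0,0,0,0,0,0.5,6],[0,0,0,0,0,0,0],[0,0,0,0,0,0,0],[0,0,0,0,0,0,0],[0,0,0,0,0,0,0],[0,0,0,0,0,0,0]], "force": 15}}

```text
time_s: 10.35
eef_pos: [0.662, 0.0334, 0.1685]
ee_rot: [[0.99, 0.144, 0.001], [0.144, -0.99, 0.004], [0.001, -0.003, -1.0]]
wrist_force: [-0.7, 6.9, 2.4]
opening: 0.0261
grasp_force: 15.0
```

Emit:
{"op": "send_rows", "data": {"plan": [[0,0,0,-0.9,-0.1,-0.53,0],[0,0,0,-0.96,0,-0.4,0],[0,0,0,-1.0,0,-0.27,0],[0,0,0,-1.03,0,-0.14,0],[0,0,0,-1.04,0,0,0],[0,0,0,-1.03,0,0.14,0],[0,0,0,-1.0,0,0.27,0],[0,0,0,-0.96,0,0.4,0],[0,0,0,-0.7,0,0.42,0],[0,0,0,0,0,0,0]]}}

```text
time_s: 11.6
eef_pos: [0.5786, 0.0209, 0.1743]
ee_rot: [[0.99, 0.144, 0.007], [0.144, -0.99, 0.002], [0.008, -0.001, -1.0]]
wrist_force: [-3.8, 3.7, 14.3]
opening: 0.0245
grasp_force: 15.0
```

Emit:
{"op": "send_rows", "data": {"plan": [[0,0,0,-0.4,0,0.25,0],[0,0,0,-0.4,0,0.3,0],[0,0,0,-0.4,0,0.3,0],[0,0,0,0,0,0,0],[0,0,0,0,0,0,0],[0,0,0,0,0,0,0],[0,0,0,0,0,0,0],[0,0,0,0,0,0,0],[0,0,0,0,0,0,0],[0,0,0,0,0,0,0]]}}

```text
time_s: 12.85
eef_pos: [0.5664, 0.0191, 0.166]
ee_rot: [[0.99, 0.144, 0.006], [0.144, -0.99, 0.001], [0.006, -0.001, -1.0]]
wrist_force: [-7.2, 3.5, 18.1]
opening: 0.0241
grasp_force: 15.0
```

Run:
```python
from h import *
s=optics.get_image('scene');a=cv2.resize(s[160:270,225:365],None,fx=5,fy=5,interpolation=cv2.INTER_CUBIC)
cv2.imwrite('pics/s4.png',a)
```

```text
(no output)
```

View pics/s4.png

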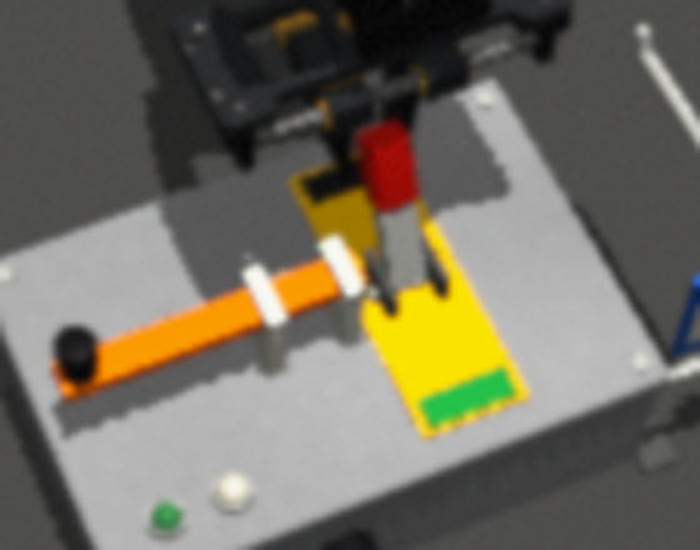

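The lever now leans to the OFF side, but the tangential force is only about friction level, so it may not be at the stop yet. I'll push further along the tangent and watch the force.

Emit:
{"op": "send_rows", "data": {"plan": [[0,0,0,-0.3,0,-0.5,0],[0,0,0,-0.3,0,0.1,0],[0,0,0,-0.3,0,0.2,0],[0,0,0,-0.3,0,0.2,0],[0,0,0,0,0,0,0],[0,0,0,0,0,0,0],[0,0,0,0,0,0,0],[0,0,0,0,0,0,0],[0,0,0,0,0,0,0],[0,0,0,0,0,0,0]], "force": 25}}

```text
time_s: 14.15
eef_pos: [0.5536, 0.0173, 0.1594]
ee_rot: [[0.99, 0.144, 0.003], [0.144, -0.99, 0.002], [0.003, -0.001, -1.0]]
wrist_force: [6.9, 2.7, -7.2]
opening: 0.0226
grasp_force: 25.0
```

Emit:
{"op": "send_rows", "data": {"plan": [[0,0,0,0,0,0,6],[0,0,0,0,0,0,6],[0,0,0,0,0,0,6],[0,0,0,0,0,0,6],[0,0,0,0,0,-3,6],[0,0,0,0,0,-4,6],[0,0,0,-1,0,-4,6],[0,0,0,-3,0,0,6],[0,0,0,-3,0,0,6],[0,0,0,0,0,0,6]]}}

```text
time_s: 15.4
eef_pos: [0.4825, 0.0063, 0.2706]
ee_rot: [[0.99, 0.143, 0.001], [0.143, -0.99, -0.0], [0.001, 0.0, -1.0]]
wrist_force: [0.1, -0.7, 0.2]
opening: 0.0602
grasp_force: 0.0
```

Run:
```python
from h import *
c=cam('wrist');im=optics.get_image('wrist');sc=optics.get_image('scene');tp=optics.get_image('top');cv2.imwrite('pics/w5.png',im)
L={}
for n,i in(('wrist',im),('scene',sc),('top',tp)):
    H,S,V=cv2.split(cv2.cvtColor(i,cv2.COLOR_BGR2HSV));m=(((H<6)|(H>174))&(S>150)&(V>50)).astype(np.uint8)
    for k in cv2.findContours(m,0,1)[0]:
        if 20<cv2.contourArea(k)<5000:print(n,cv2.boundingRect(k),cv2.contourArea(k),np.round(cv2.minAreaRect(k),1).tolist() if 0 else cv2.boxPoints(cv2.minAreaRect(k)).round(0).tolist())
t=np.radians(8.3);ex=np.array([np.cos(t),np.sin(t),0]);ey=np.array([-np.sin(t),np.cos(t),0]);o=np.array([.627,-.022,0])
for a in(-.3,-.45,-.6):
    d=ex*np.sin(a)+[0,0,np.cos(a)];u=ex*np.cos(a)-np.array([0,0,np.sin(a)])
    P=[o+.048*ey+px*ex+[0,0,.105]+r*d+su*u+sy*ey for px in(-.002,) for r in(.051,.096) for su in(-.01,.01) for sy in(-.013,.013)]
    for n,cc in(('wrist',c),('scene',cam('scene')),('top',cam('top'))):
        q=proj(cc,P);print(a,n,q.min(0).round(0),q.max(0).round(0))
```

```text
wrist (263, 63, 36, 48) 1460.5 [[263.0, 63.0], [298.0, 63.0], [298.0, 110.0], [263.0, 110.0]]
scene (294, 182, 13, 18) 139.0 [[293.0, 183.0], [303.0, 181.0], [307.0, 198.0], [297.0, 200.0]]
scene (406, 164, 28, 20) 264.0 [[406.0, 164.0], [433.0, 164.0], [433.0, 183.0], [406.0, 183.0]]
top (131, 233, 27, 9) 23.0 [[131.0, 235.0], [131.0, 233.0], [157.0, 240.0], [157.0, 242.0]]
top (257, 222, 9, 11) 66.5 [[257.0, 222.0], [265.0, 222.0], [265.0, 232.0], [257.0, 232.0]]
-0.3 wrist [262.  43.] [303.  85.]
-0.3 scene [295. 183.] [309. 205.]
-0.3 top [256. 216.] [266. 228.]
-0.45 wrist [262.  54.] [302. 106.]
-0.45 scene [293. 181.] [308. 203.]
-0.45 top [256. 219.] [267. 232.]
-0.6 wrist [263.  65.] [301. 122.]
-0.6 scene [291. 179.] [307. 201.]
-0.6 top [256. 221.] [268. 237.]
```

View pics/w5.png

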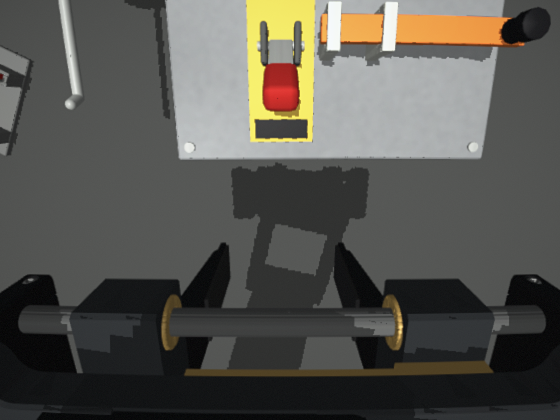

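The lever grip is at (263–298, 63–110), just short of the OFF mark at (281,129); its angle reads 0.45–0.6 past upright. I'll push it from the +x side with closed fingers until it meets the stop.

Emit:
{"op": "send_rows", "data": {"plan": [[0,0,0,4.0,0,0,0],[0,0,0,4.0,0.1,0,0],[0,0,0,4.0,0,0,0],[0,0,0,4.0,0,0,0],[0,0,0,0,0,3,0],[0,0,0,0,0,3,0],[0,0,0,0,0,3,0],[0,0,0,0,0,1.2,0],[0,0,0,0,0,0,0],[0,0,0,0,0,0,0]]}}

```text
time_s: 16.8
eef_pos: [0.643, 0.0285, 0.1699]
ee_rot: [[0.99, 0.144, 0.003], [0.144, -0.99, -0.0], [0.002, 0.0, -1.0]]
wrist_force: [1.1, 0.1, 0.7]
opening: 0.0004
grasp_force: 0.0
```

Emit:
{"op": "send_rows", "data": {"plan": [[0,0,0,-0.6,0,0,0],[0,0,0,-0.6,0,0,0],[0,0,0,-0.5,0,0,0],[0,0,0,-0.4,0,0,0],[0,0,0,-0.3,0,0,0],[0,0,0,-0.3,0,0,0],[0,0,0,-0.2,0,0,0],[0,0,0,0,0,0,0],[0,0,0,0,0,0,0],[0,0,0,0,0,0,0]]}}

```text
time_s: 18.05
eef_pos: [0.6132, 0.0243, 0.1682]
ee_rot: [[0.99, 0.144, -0.0], [0.144, -0.99, 0.0], [-0.0, -0.0, -1.0]]
wrist_force: [0.8, 0.0, 1.5]
opening: 0.0009
grasp_force: 0.0
```

Emit:
{"op": "send_rows", "data": {"plan": [[0,0,0,-0.3,0,0,0],[0,0,0,-0.3,0,0,0],[0,0,0,-0.2,0,0,0],[0,0,0,-0.2,0,0,0],[0,0,0,0,0,0,0],[0,0,0,0,0,0,0],[0,0,0,0,0,0,0],[0,0,0,0,0,0,0],[0,0,0,0,0,0,0],[0,0,0,0,0,0,0]]}}

```text
time_s: 19.3
eef_pos: [0.6088, 0.0237, 0.1684]
ee_rot: [[0.99, 0.143, 0.016], [0.143, -0.99, 0.002], [0.016, 0.0, -1.0]]
wrist_force: [21.1, 2.8, -12.3]
opening: 0.0004
grasp_force: 10.3
```

The lever stopped hard at 24 N, well above friction, so it is at its OFF stop. I'll back off, rise and turn for the tag.

Emit:
{"op": "send_rows", "data": {"plan": [[0,0,0,1.0,0,0,0],[0,0,0,1.0,0,-1,0],[0,0,0,0.5,0,-4,3],[0,0,-9.2,0,0,-4,3],[0,0,-9.2,0,0,-4,3],[0,0,-9.2,0,0,0,3],[0,0,-9.2,0,0,0,3],[0,0,-9.2,0,0,0,3],[0,0,-9.2,0,0,0,3],[0,0,-9.2,0,0,0,3]]}}

```text
time_s: 20.55
eef_pos: [0.6281, 0.0264, 0.2993]
ee_rot: [[0.293, 0.956, 0.0], [0.956, -0.293, -0.0], [-0.0, 0.0, -1.0]]
wrist_force: [-0.4, -0.5, -0.3]
opening: 0.0296
grasp_force: 0.0
```

```bash
python3 d.py .568 .3753 .25 73
```

```text
t 20.55 p [0.6281 0.0264 0.2993] yaw 72.97 tilt [-1.e-04  4.e-04 -1.e+00] q6 0.25 F [-0.4 -0.5 -0.3] | rz -0.03 shift cm [ 31.61 -15.95   4.93]
```

Emit:
{"op": "send_rows", "data": {"plan": [[0,0,0,3.95,-2,0,3],[0,0,0,3.95,-2,0,3],[0,0,0,3.95,-2,0,3],[0,0,0,3.95,-2,0,3],[0,0,0,3.95,-2,0,3],[0,0,0,3.95,-2,0,3],[0,0,0,3.95,-2,1,3],[0,0,0,3.95,-2,2,3],[0,0,0,0,0,2,3],[0,0,0,0,0,0,3]]}}

```text
time_s: 21.8
eef_pos: [0.5686, 0.3748, 0.2458]
ee_rot: [[0.298, 0.955, -0.004], [0.955, -0.298, -0.003], [-0.004, -0.003, -1.0]]
wrist_force: [0.4, 1.2, -0.6]
opening: 0.03
grasp_force: 0.0
```

Run:
```python
from h import *
from d import d
d(.568,.3753,.138,73)
c=cam('wrist');im=optics.get_image('wrist');cv2.imwrite('pics/w6.png',im);np.savez('pics/w6.npz',K=c[0],d=c[1],W=c[2])
t=np.radians(-17);e=np.array([-np.sin(t),np.cos(t),0])
print('pred top edge',proj(c,[np.array([.568,.3753,.138])+s*e for s in(-.024,.024)]).round(0).tolist())
H,S,V=cv2.split(cv2.cvtColor(im,cv2.COLOR_BGR2HSV));m=(((H<6)|(H>174))&(S>150)&(V>40)).astype(np.uint8)
for k in cv2.findContours(m,0,1)[0]:
    if cv2.contourArea(k)>100:print(cv2.boundingRect(k),cv2.contourArea(k),cv2.boxPoints(cv2.minAreaRect(k)).round(0).tolist())
```

```text
t 21.8 p [0.5686 0.3748 0.2458] yaw 72.68 tilt [-0.0039 -0.0029 -1.    ] q6 0.81 F [ 0.4  1.2 -0.6] | rz -0.32 shift cm [ 0.03 -0.07 10.78]
pred top edge [[281.0, 238.0], [280.0, 184.0]]
(278, 153, 7, 84) 366.0 [[278.0, 153.0], [284.0, 153.0], [284.0, 236.0], [278.0, 236.0]]
```

View pics/w6.png

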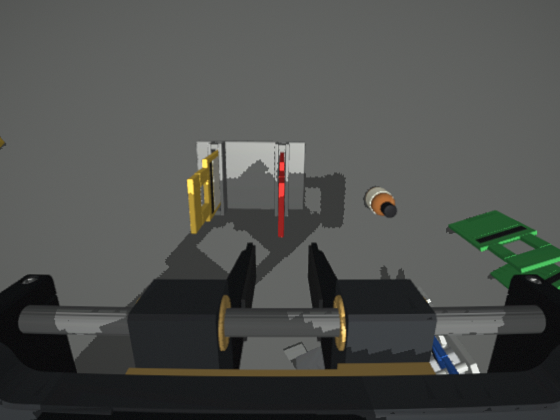

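The red tag is edge-on at x≈281, y 153–236, exactly centred between the fingers. The yellow tag is to its left at (200,195). I'll descend and grip.

Emit:
{"op": "send_rows", "data": {"plan": [[0,0,0,0,0,3,3],[0,0,0,0,0,3,3],[0,0,0,0,0,3,3],[0,0,0,0,0,1.3,3],[0,0,0,0,0,0.5,3],[0,0,0,0,0,0,3],[0,0,0,0,0,0,0],[0,0,0,0,0,0,0],[0,0,0,0,0,0,0],[0,0,0,0,0,0,0]], "force": 25}}

```text
time_s: 23.1
eef_pos: [0.5695, 0.376, 0.1408]
ee_rot: [[0.298, 0.955, 0.0], [0.955, -0.298, 0.0], [0.001, 0.0, -1.0]]
wrist_force: [-0.6, 0.7, 2.5]
opening: 0.0047
grasp_force: 25.0
```

Emit:
{"op": "send_rows", "data": {"plan": [[0,0,0,0,0,-1,0],[0,0,0,0,0,-2,0],[0,0,0,0,0,-3,0],[0,0,0,0,0,-4,0],[0,0,0,0,0,-4,0],[0,0,-8.5,0,0,0,0],[0,0,-8.5,0,0,0,0],[0,0,-8.4,0,0,0,0],[0,0,0,0,0,0,0],[0,0,0,0,0,0,0]]}}

```text
time_s: 24.35
eef_pos: [0.5696, 0.3758, 0.2812]
ee_rot: [[-0.138, 0.99, 0.001], [0.99, 0.138, 0.0], [0.0, 0.001, -1.0]]
wrist_force: [-0.2, 0.0, 0.1]
opening: 0.0044
grasp_force: 25.0
```

Run:
```python
from h import *
from d import d
T=cam('top');S=cam('scene')
t=np.radians(8.3);ex=np.array([np.cos(t),np.sin(t),0]);ey=np.array([-np.sin(t),np.cos(t),0]);o=np.array([.627,-.022,0])
tip=np.array([.5474,.1746,0]);print('tip box',(tip-o)@ex,(tip-o)@ey)
f=np.load('pics/w1.npz')
# hook line y in box from topc points
tt=lambda x,y:(115+(x+.5)/3.4-.5,160+(y+.5)/3.4-.5)
for p in[(296,170),(301,200),(307,235)]:
    q=onz(T,tt(*p),.165)-o;print('rod',(q@ex).round(4),(q@ey).round(4))
g=tip-.04*ex;d(g[0],g[1],.25,98.3)
```

```text
tip box -0.05038582369309864 0.20603152373063688
rod 0.0397 0.2072
rod 0.0143 0.207
rod -0.0153 0.2067
t 24.35 p [0.5696 0.3758 0.2812] yaw 97.95 tilt [ 3.e-04  1.e-03 -1.e+00] q6 0.37 F [-0.2  0.   0.1] | rz -0.35 shift cm [-19.59  -9.1    3.12]
```

Emit:
{"op": "send_rows", "data": {"plan": [[0,0,0,-4,-1,0,0],[0,0,-0.3,-4,-2,0,0],[0,0,0,-4,-2,0,0],[0,0,0,-4,-2,0,0],[0,0,0,-3.6,-2.1,0,0],[0,0,0,0,0,2,0],[0,0,0,0,0,2,0],[0,0,0,0,0,2,0],[0,0,0,0,0,0.6,0],[0,0,0,0,0,0,0]]}}

```text
time_s: 25.6
eef_pos: [0.5072, 0.1691, 0.2133]
ee_rot: [[-0.146, 0.989, -0.002], [0.989, 0.146, -0.0], [-0.0, -0.002, -1.0]]
wrist_force: [0.1, 0.2, -0.7]
opening: 0.0049
grasp_force: 25.0
```

Run:
```python
from h import *
from d import d
t=np.radians(8.3);ex=np.array([np.cos(t),np.sin(t),0]);ey=np.array([-np.sin(t),np.cos(t),0]);o=np.array([.627,-.022,0])
g=o-.095*ex+.206*ey;d(g[0],g[1],.213,98.3)
s=optics.get_image('scene');a=cv2.resize(s[135:265,300:440],None,fx=4.5,fy=4.5,interpolation=cv2.INTER_CUBIC);cv2.imwrite('pics/s7.png',a)
S=cam('scene');p=np.array(bot.sense()['eef_pos'])
# predicted eye and slot corners if tag is centred
P=[p+dy*ey+[0,0,dz] for dz in(-.0268,-.0568) for dy in(-.012,.012)]
tip=o+.206*ey-.05*ex
print('slot',((proj(S,P)-[300,135]+.5)*4.5).round(0).tolist(),'rod',((proj(S,[tip+[0,0,.165],tip+.1*ex+[0,0,.165]])-[300,135]+.5)*4.5).round(0).tolist())
```

```text
t 25.6 p [0.5072 0.1691 0.2133] yaw 98.4 tilt [-1.0e-04 -1.8e-03 -1.0e+00] q6 0.07 F [ 0.1  0.2 -0.7] | rz 0.1 shift cm [-0.04 -0.41  0.03]
slot [[194.0, 83.0], [231.0, 70.0], [188.0, 116.0], [224.0, 103.0]] rod [[240.0, 152.0], [326.0, 285.0]]
```

View pics/s7.png

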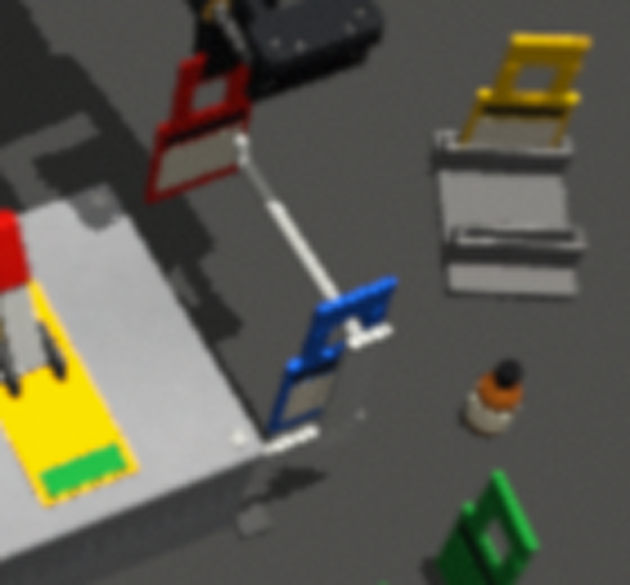

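The red tag is held in front of the hook, with its slot at crop (190–230, 78–112) as predicted and the hook tip at (240,143). It lines up, so I'll thread it on slowly.

Emit:
{"op": "send_rows", "data": {"plan": [[0,0,0,0,0.8,0,0],[0,0,0,0,0.8,0,0],[0,0,0,0,0.8,0,0],[0,0,0,0,0.8,0,0],[0,0,0,0,0.8,0,0],[0,0,0,0,0.8,0,0],[0,0,0,0,0.8,0,0],[0,0,0,0,0.8,0,0],[0,0,0,0,0,0,0],[0,0,0,0,0,0,0]]}}

```text
time_s: 26.9
eef_pos: [0.5707, 0.178, 0.2142]
ee_rot: [[-0.145, 0.989, -0.0], [0.989, 0.145, -0.0], [0.0, -0.0, -1.0]]
wrist_force: [0.1, -0.8, -0.4]
opening: 0.0046
grasp_force: 25.0
```

No contact forces, so the threading is clean. I'll continue in, then lower until the tag rests on the rod. The picture allowance is used up, so from here I'll check by forces and colour masks.

Emit:
{"op": "send_rows", "data": {"plan": [[0,0,0,0,0.8,0,0],[0,0,0,0,0.8,0,0],[0,0,0,0,0.8,0,0],[0,0,0,0,0.4,0,0],[0,0,0,0,0,0.5,0],[0,0,0,0,0,0.5,0],[0,0,0,0,0,0.4,0],[0,0,0,0,0,0.2,0],[0,0,0,0,0,0,0],[0,0,0,0,0,0,0]]}}

```text
time_s: 28.15
eef_pos: [0.5986, 0.1821, 0.1985]
ee_rot: [[-0.145, 0.989, 0.0], [0.989, 0.145, 0.0], [0.0, 0.0, -1.0]]
wrist_force: [0.4, -0.8, -0.5]
opening: 0.0046
grasp_force: 25.0
```

Emit:
{"op": "send_rows", "data": {"plan": [[0,0,0,0,0,0.2,0],[0,0,0,0,0,0.1,0],[0,0,0,0,0,0,0],[0,0,0,0,0,0,0],[0,0,0,0,0,0,0],[0,0,0,0,0,0,0],[0,0,0,0,0,0,0],[0,0,0,0,0,0,0],[0,0,0,0,0,0,0],[0,0,0,0,0,0,0]]}}

```text
time_s: 29.4
eef_pos: [0.5986, 0.1821, 0.1955]
ee_rot: [[-0.145, 0.989, 0.0], [0.989, 0.145, 0.0], [0.0, 0.0, -1.0]]
wrist_force: [-1.3, -0.8, 3.4]
opening: 0.0049
grasp_force: 25.0
```

The tag touches the rod with its eye at z≈0.169, exactly the rod's top. Releasing and rising.

Emit:
{"op": "send_rows", "data": {"plan": [[0,0,0,0,0,-0.1,0],[0,0,0,0,0,0,2.5],[0,0,0,0,0,0,2.5],[0,0,0,0,0,0,2.5],[0,0,0,0,0,0,2.5],[0,0,0,0,0,-0.5,2.5],[0,0,0,0,0,-1,2.5],[0,0,0,0,0,-2,2.5],[0,0,0,0,0,-4,2.5],[0,0,0,0,0,-4,2.5]]}}

```text
time_s: 30.65
eef_pos: [0.5986, 0.1821, 0.3141]
ee_rot: [[-0.145, 0.989, 0.001], [0.989, 0.145, 0.0], [0.0, 0.001, -1.0]]
wrist_force: [-0.2, -0.1, 0.5]
opening: 0.0254
grasp_force: 0.0
```

Emit:
{"op": "send_rows", "data": {"plan": [[0,0,0,-1,-4,-1,2.5],[0,0,0,-1,-5,0,2.5],[0,0,0,-1,-5,0,2.5],[0,0,0,-1,-5,0,2.5],[0,0,0,0,0,0,2.5],[0,0,0,0,0,0,2.5],[0,0,0,0,0,0,2.5],[0,0,0,0,0,0,2.5],[0,0,0,0,0,0,2.5],[0,0,0,0,0,0,2.5]]}}

```text
time_s: 31.9
eef_pos: [0.4165, 0.115, 0.321]
ee_rot: [[-0.146, 0.989, -0.001], [0.989, 0.146, -0.0], [0.0, -0.001, -1.0]]
wrist_force: [-0.3, 0.1, 0.0]
opening: 0.025
grasp_force: 0.0
```

Run:
```python
from h import *
t=np.radians(8.3);ex=np.array([np.cos(t),np.sin(t),0]);ey=np.array([-np.sin(t),np.cos(t),0]);o=np.array([.627,-.022,0])
s=bot.sense();print(s['time_s'],s['eef_pos'])
e=np.array([.5986,.1821,.169]);Z=np.array([0,0,1])
tag=[e+y*ey+z*Z for z,y in((.024,-.024),(.024,.024),(-.106,-.032),(-.106,.032))]
L=[o+.048*ey+[0,0,.105]+r*(-ex*np.sin(.6)+Z*np.cos(.6))+y*ey for r in(.051,.096) for y in(-.013,.013)]
for n in('top','scene'):
    im=optics.get_image(n);H,S,V=cv2.split(cv2.cvtColor(im,cv2.COLOR_BGR2HSV))
    for nm,m in dict(red=((H<6)|(H>174))&(S>150)&(V>50),yellow=(H>22)&(H<34)&(S>150)&(V>90),blue=(H>100)&(H<125)&(S>150)&(V>60),orange=(H>7)&(H<19)&(S>150)&(V>100)).items():
        for k in cv2.findContours(m.astype(np.uint8),0,1)[0]:
            a=cv2.contourArea(k);b=cv2.boundingRect(k)
            if 8<a<600 and 100<b[0]<450 and 130<b[1]<280:print(n,nm,(b[0],b[1],b[0]+b[2],b[1]+b[3]),a)
    c=cam(n)
    for nm,P in(('tag',tag),('lever',L)):
        q=proj(c,P);print(n,'pred',nm,q.min(0).round(),q.max(0).round())
```

```text
31.9 [0.41653085 0.11496643 0.32101976]
top red (257, 223, 266, 235) 70.5
top red (194, 220, 220, 227) 52.0
top yellow (123, 258, 139, 264) 23.0
top blue (191, 194, 216, 202) 65.5
top orange (163, 200, 171, 208) 14.5
top pred tag [194. 221.] [220. 228.]
top pred lever [257. 224.] [267. 233.]
scene red (294, 181, 306, 200) 141.0
scene red (346, 174, 373, 209) 192.0
scene yellow (297, 198, 330, 247) 448.0
scene yellow (283, 196, 299, 213) 85.5
scene yellow (416, 153, 429, 159) 19.5
scene yellow (413, 142, 430, 152) 68.0
scene blue (116, 242, 151, 257) 71.0
scene blue (360, 196, 388, 231) 149.0
scene orange (406, 218, 416, 226) 30.5
scene orange (236, 218, 277, 240) 261.0
scene orange (280, 212, 293, 223) 74.5
scene pred tag [346. 174.] [373. 208.]
scene pred lever [293. 181.] [306. 200.]
```

Run:
```python
from h import *
t=np.radians(8.3);ey=np.array([-np.sin(t),np.cos(t),0])
for n,f in(('scene','pics/scene0.png'),('top','pics/top0.png')):
    c=cam(n);k0=np.array([.6445,-.1098,.17]);r=[]
    for im,k in((cv2.imread(f),k0),(optics.get_image(n),k0-.045*ey)):
        u,v=proj(c,k)[0].astype(int);g=cv2.cvtColor(im,6)[v-14:v+15,u-14:u+15]
        m=(g<45).astype(np.uint8);_,l,st,ce=cv2.connectedComponentsWithStats(m)
        j=[i for i in range(1,len(st)) if st[i,4]>12];print(n,[(round(ce[i][0]+u-14,1),round(ce[i][1]+v-14,1),int(st[i,4])) for i in j])
        i=min(j,key=lambda i:np.hypot(*(ce[i]-14)));r.append(onz(c,ce[i]+[u-14,v-14],.17))
    print(n,'travel',(r[0]-r[1])@ey)
```

```text
scene [(np.float64(255.0), np.float64(225.1), 60)]
scene [(np.float64(239.9), np.float64(231.0), 60), (np.float64(227.2), np.float64(239.9), 17)]
scene travel 0.038900137980150386
top [(np.float64(307.9), np.float64(203.4), 26)]
top [(np.float64(322.2), np.float64(200.4), 20)]
top travel 0.041335577597656166
```

The red and blue tags, the lever and the yellow tag all match their predictions. Knob travel reads about 41 mm against the expected 45 mm, so I'll give the bar one more confirming push with closed fingers.

```bash
python3 d.py .6457 -.1133 .174 98.3
```

```text
t 32.1 p [0.4164 0.1149 0.3212] yaw 98.37 tilt [-0.e+00 -1.e-04 -1.e+00] q6 -0.0 F [ 0.1 -0.2  0.3] | rz 0.07 shift cm [-25.89  19.4   14.72]
```

Emit:
{"op": "send_rows", "data": {"plan": [[0,0,0,-3.2,2.4,0,0],[0,0,0,-3.2,2.4,0,0],[0,0,0,-3.2,2.4,0,0],[0,0,0,-3.2,2.4,0,0],[0,0,0,-3.2,2.4,0,0],[0,0,0,-3.2,2.4,0,0],[0,0,0,-3.2,2.4,0,0],[0,0,0,-3.3,2.6,0,0],[0,0,0,0,0,4,0],[0,0,0,0,0,4,0]]}}

```text
time_s: 33.35
eef_pos: [0.6463, -0.1118, 0.2405]
ee_rot: [[-0.145, 0.989, 0.001], [0.989, 0.145, -0.0], [-0.0, 0.001, -1.0]]
wrist_force: [-0.2, 0.4, 0.1]
opening: 0.0003
grasp_force: 0.0
```

```bash
python3 d.py .6457 -.1133 .174 98.3
```

```text
t 33.35 p [ 0.6463 -0.1118  0.2405] yaw 98.32 tilt [-4.e-04  1.e-03 -1.e+00] q6 -0.4 F [-0.2  0.4  0.1] | rz 0.02 shift cm [-0.14 -0.08  6.65]
```

Emit:
{"op": "send_rows", "data": {"plan": [[0,0,0,0,0,3,0],[0,0,0,0,0,2.4,0],[0,0,0,0,0,1.1,0],[0,0,0,0,0,0,0],[0,0,0,-0.5,0,0,0],[0,0,0,-0.5,0,0,0],[0,0,0,-0.5,0,0,0],[0,0,0,-0.3,0,0,0],[0,0,0,0,0,0,0],[0,0,0,0,0,0,0]]}}

```text
time_s: 34.6
eef_pos: [0.6485, -0.128, 0.1768]
ee_rot: [[-0.146, 0.989, 0.0], [0.989, 0.146, 0.002], [0.002, 0.001, -1.0]]
wrist_force: [-1.2, 6.0, 3.9]
opening: 0.0007
grasp_force: 2.6
```

Emit:
{"op": "send_rows", "data": {"plan": [[0,0,0,-0.2,0,0,0],[0,0,0,-0.2,0,0,0],[0,0,0,-0.2,0,0,0],[0,0,0,-0.2,0,0,0],[0,0,0,-0.2,0,0,0],[0,0,0,0,0,0,0],[0,0,0,0,0,0,0],[0,0,0,0,0,0,0],[0,0,0,0,0,0,0],[0,0,0,0,0,0,0]]}}

```text
time_s: 35.85
eef_pos: [0.6486, -0.129, 0.1768]
ee_rot: [[-0.147, 0.989, -0.005], [0.989, 0.147, 0.019], [0.019, -0.002, -1.0]]
wrist_force: [-7.2, 30.5, 10.7]
opening: 0.0004
grasp_force: 14.8
```

A firm 30 N push moves it no further, so the bar is confirmed at its stop. I'll retreat and hand in.

Emit:
{"op": "send_rows", "data": {"plan": [[0,0,0,1,0,0,0],[0,0,0,1,0,0,0],[0,0,0,0,0,-2,0],[0,0,0,0,0,-4,0],[0,0,0,0,0,-4,0],[0,0,0,0,0,-4,0],[0,0,0,0,0,0,0],[0,0,0,0,0,0,0],[0,0,0,0,0,0,0],[0,0,0,0,0,0,0]]}}

```text
time_s: 37.1
eef_pos: [0.6463, -0.1191, 0.3145]
ee_rot: [[-0.145, 0.989, -0.003], [0.989, 0.145, 0.001], [0.001, -0.003, -1.0]]
wrist_force: [0.3, 1.2, 0.1]
opening: 0.0007
grasp_force: 0.0
```

Run:
```python
from h import *
s=bot.sense();print(s['time_s'],s['eef_pos'],s['wrist_force']);print(workorder.close_job())
```

```text
37.1 [ 0.64631753 -0.1190821   0.31450621] [0.30433493 1.17696209 0.14285844]
the job is handed in; nothing more can be done
None
```

The job is handed in at 37.1 s with no verdict shown: lock bar at its hard stop (about 41 mm measured against the stated 45 mm), lever at its OFF stop, red tag hanging with the blue one; I viewed 11 pictures, one over the limit of 10.

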